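Load a cell into the spring holder and test it

TASK

Take the long cell from its stand and load it into the test holder: flat end first, slanting under the hood and against the spring contact, then the end with the round nub down inside the fixed contact wall, so that the cell lies level in the saddles, held by the spring. Let go of it, then press the grey test button on the holder fully down and release it. Leave the shorter cell in its stand.

Things in the scene. Friction and masses are not known exactly. Their poses are not given: they have to be found in the camera images.
- long_cell: Long round cell to load (loose, 0.16 to 0.26 kg): black-sleeved steel cylinder, 33 mm diameter, 91 mm long over all, lying level in one of two like stands, axis 36.5 mm above the worktop. One end flat; at the other a round nub, 11 mm across, stands 3 mm out (within the 91). Origin at mid-length on its axis; x along the axis towards the nub (roll about x means nothing).
- long_cell_nub (a point): Centre of the end face of the long cell's nub: 45.5 mm from its origin along its x.
- short_cell: A cell of the same kind and diameter but only 61 mm long, in the other stand; to be left alone. Origin at its middle, x along its axis towards its nub. Each stand is a grey plate 84 x 56 mm, 8 mm thick, with two black V saddles narrower than the cell, so fingers can reach down beside a cell to 10 mm above the worktop.
- holder: Test holder, fixed on the worktop: grey base plate 182 x 64 x 8 mm. Origin on the worktop below the middle of the loaded cell; x along the loaded cell from the spring end to the fixed contact (roughly away from the robot), z up. Spring housing from x = -76 to -58 mm, 62 high. Two black V saddles, narrower than the cell (x = -48 to -22 and 22 to 42), carry it with its underside at z = 20 mm.
- holder_seat (a point): Middle of the axis of a correctly loaded cell: 36.5 mm above the holder's origin, axes as the holder's. Beside the cell, between hood and wall, fingers can go down to the base plate (top 8 mm above the worktop). To the right of world y = 0 stands a board tester with its lid up, 300 mm tall: keep clear of it.
- hood_lip (a point): Middle of the lower edge of the steel hood's lip, holder x = -34.5, z = 58 mm. The hood (top at z = 62; a 30 mm wide window behind x = -44.5 shows the spring) runs back to the housing between two cheeks 39 mm apart inside. Lip to contact wall is 80 mm: the cell cannot go in level; its flat end goes under the hood, nub end raised 20 to 35 degrees.
- wall_top (a point): Middle of the top edge of the fixed contact wall's face: holder x = 45.5, z = 53 mm. The wall is 44 mm wide and 6 mm thick. The raised nub end must pass over it and come down on its spring side, while the flat end pushes the spring contact back 8 to 11 mm. Behind the wall a black block (x = 53 to 100, 50 mm wide, top at z = 30) bears the button.
- spring_contact (a joint): How far the spring contact is pushed towards the housing (holder -x), in m: 0 free, at most 0.016. A brass disc, 18 mm across, on a coil spring, centred on the loaded cell's axis; free, its face is at holder x = -38.5 mm; a loaded cell holds it at about 0.007. It pushes back with 1 N at first and 0.5 N more per mm.
- test_button_top (a point): Centre of the top face of the test button: a grey round push button, 26 mm in diameter, on the black block, 25 mm behind the back of the fixed contact wall; pressed straight down.
- test_button (a joint): Travel of the test button in m: 0 up, 0.006 fully down, which takes about 5 N; it springs back.
Mind the look-alikes: they are no part of the job. What is shaped like the long_cell but brown is not meant.

How it is judged:
By the outcome, as a careful person would: the job done as asked, in the order asked, and still so for the second after the job is handed in, with the robot touching nothing.
It also fails if it takes over 54 s, if anything falls off the work surface, if the arm or the gripper's body presses on something with over 40 N, if the wrist force passes 120 N, or if a joint passes its speed limit or range.

ROBOT

A 7-joint arm with a two-finger parallel gripper is mounted at the origin on a cart in front of the work surface, level with it; the furniture and walls round the work are solid. World frame = base frame: x ahead of the robot, y to its left, z up, the work surface at z = 0. Lengths are in m, angles in rad, forces in N, time in s.
With the tool pointing down it reaches from about 0.425 to 0.8 m from the base axis. Payload 8.3 kg.
Tool frame: the origin (TCP) lies at the very end of the fingers, on their centre line; the grasp point (between the pads) lies arm.tcp_to_grasp behind it (arm.tcp_to_grasp is the distance from the TCP to the grasp point, in m); z points along the fingers, y is the line along which they close (so a half turn about z gives the same grasp; the last joint's range is limited). The gripper opens to 85 mm and grips with 20 to 120 N. Pads are 22 mm wide; open, the fingers measure 114 mm over their backs; the gripper's body (76 mm by 85 mm) begins 54 mm behind the grasp point. The pads swing forward as they close: fully open they stand 13 mm farther back than shut.
Start: joints at [-1.39, 0.383, 0.016, 1.37, -0.006, 1.388, -0.046], TCP at [0.151, 0.607, 0.231] pointing down, gripper open.
Joint ranges: [-2.95, 2.95], [-0.25, 2.06], [-1.52, 1.56], [0.18, 2.33], [-1.44, 4.58], [0.02, 2.06], [-3.01, 3.01]. Speed limits (rad/s): [2.39, 2.39, 3.01, 3.01, 3.14, 3.14, 3.14].

INTERFACE

Orientations are given as a rotation vector (axis times angle).
In Python, from workcell import arm gives the robot as it stands.
- The arm moves only by the tool drive_tool, never from a script. Its argument "increments" is a list that holds one entry, the list of rows, each a list of 5 numbers: the shift along the tool's x, y, z in mm, then the turn about the tool's z in degrees, then the finger opening in mm, from 0 to 85.4. In form: [[[x, y, z, twist, hand], ...]]. A call has 1 to 12 rows; each row shifts and turns the commanded pose from where the row before left it, along the tool's axes as they then stand; what a row does not reach is not made up. A row lasts 1/10 s, in which the tool goes at most 50 mm and 8.59 degrees, less where a joint would pass 70% of its speed; a pose out of reach is approached as far as the arm can. A call is refused whole if a number of a shift passes 50 or a number of a turn 8.59, either way. A call with a gripper value outside its range is refused whole. The fingers move at their own pace and stop on an object; "force" is the grip in N (left out, the last holds). Time passes only in rows, so rows that do not move let the fingers close. It gives the time, the measured TCP pose, the force, the opening and the grip force at its end, in the units of the state.
- arm.get_state(): the state, without advancing time (a new reading comes with each control period).
- arm.capture(name): name is "scene" or "top" or "wrist"; returns a dict with "color" (400x640x3 uint8, red, green, blue), "fx", "fy", "cx", "cy" (pixels), "view" (4x4, takes a point from world to camera coordinates). Camera axes: x right, y down, z forward; pixel columns grow to the right and rows downward; lengths in m; the calibration is good to about 2 mm. A picture is of the moment at which its call begins. There is no depth.
- arm.finish_job(): hands the job in; it is judged then, once.
The state is a dict: "time": time; "joint_pos": joint angles; "qd": joint speeds; "joint_efforts": joint torques, N m; "position": TCP position; "eef_rot": TCP orientation; "ft_force": force on the tool from outside, world axes, zero at the start; "ft_torque": the same for the moment, N m; "gripper_width": opening from 0.0 (shut) to 1.0 (fully open); "grip_force": force on a finger pad.
Only numpy, scipy, OpenCV 4.12 (cv2) and the standard library are available. Lean on these libraries where they do the work, as an engineer would, in place of code of your own. Each camera call takes 0.05 s, during which the arm holds its last target. There are 200 camera calls.

## Working session

There is one attempt and no reset: what is moved stays moved. The work goes in short steps, Python scripts to look and compute and a tool call to move; the robot and the scene stay as the last step left them, time stands still between calls to the robot, and variables do not carry over. Pictures are saved under pics/ and viewed, at most 10 in all, crops included, and the job is handed in when it is done.

Besides the shell and the picture viewer there is one more tool, called in YAML: its name, and indented under it one key for each argument. drive_tool: Moves the arm, as the interface text tells. Its arguments: {"type":"object","properties":{"increments":{"type":"array","items":{"type":"array","items":{"type":"array","items":{"type":"number"}}}},"force":{"type":"number"}},"required":["increments"]}

```bash
mkdir -p pics
cat > h.py <<'E'
import numpy as np, cv2, pickle
from workcell import arm
def cap(n,f):
    c=arm.capture(n); cv2.imwrite(f'pics/{f}.png',c['color'][...,::-1]); pickle.dump({k:np.array(v) for k,v in c.items()},open(f'pics/{f}.pkl','wb')); return c
def load(f): return pickle.load(open(f'pics/{f}.pkl','rb'))
def ray(c,u,v,z):
    V=np.array(c['view']);R=V[:3,:3];o=-R.T@V[:3,3]
    d=R.T@np.array([(u-c['cx'])/c['fx'],(v-c['cy'])/c['fy'],1]); return o+d*(z-o[2])/d[2]
def proj(c,p):
    V=np.array(c['view']);q=V[:3,:3]@p+V[:3,3]; return np.array([q[0]/q[2]*c['fx']+c['cx'],q[1]/q[2]*c['fy']+c['cy']])
E
python3 - <<'E'
from h import *
s=arm.get_state();print(s['position'],s['eef_rot'],s['gripper_width'],arm.tcp_to_grasp)
for n in('scene','top','wrist'):
    c=cap(n,n+'0');V=np.array(c['view']);print(n,c['fx'],-V[:3,:3].T@V[:3,3],V[2,:3])
E
```

```text
[0.15071724 0.60603558 0.23026536] [-0.38187616 -3.11810254  0.00312918] 0.9949012345943179 0.0187
scene 366.8708126991801 [1.09271941 0.20036907 0.84500709] [-0.56478784 -0.09457855 -0.81979851]
top 460.02398118843615 [0.402213   0.09355847 1.09390048] [ 0.11671859  0.03024876 -0.99270428]
wrist 337.87408024040684 [0.08481328 0.6227161  0.37268476] [ 0.25903261 -0.06639159 -0.96358407]
```

View pics/top0.png

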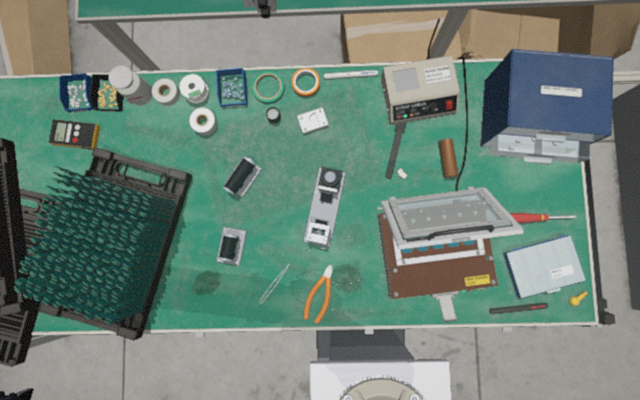

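View pics/scene0.png

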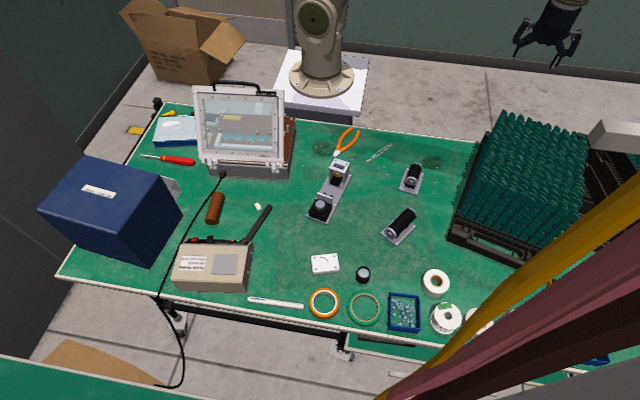

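The top view shows two black cells in stands at (241,177) and (231,245), a brown look-alike at (447,158), and the holder from (318,238, hood) to (330,178, button). The cell at (241,177) looks longer, so I'll confirm it in an enlarged crop.

Run:
```python
from h import *
a=cv2.imread('pics/top0.png')[140:270,205:355]; b=cv2.imread('pics/scene0.png')[150:250,300:430]
a=cv2.resize(a,None,fx=4,fy=4,interpolation=cv2.INTER_CUBIC)[:,:];cv2.imwrite('pics/crA.png',a)
b=cv2.resize(b,None,fx=6,fy=6,interpolation=cv2.INTER_CUBIC);cv2.imwrite('pics/crB.png',b)
```

```text
(no output)
```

View pics/crA.png

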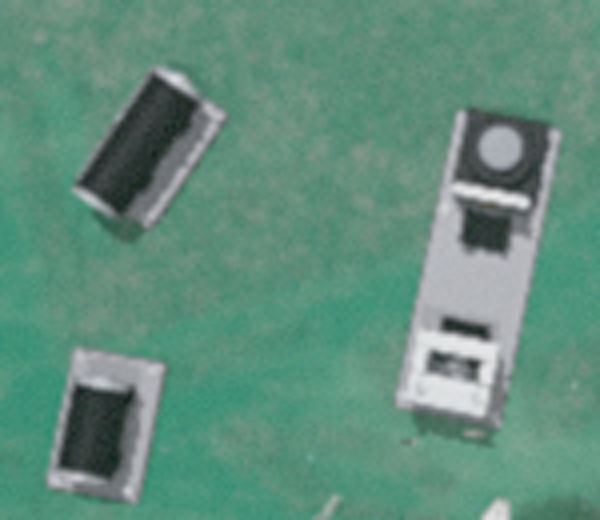

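View pics/crB.png

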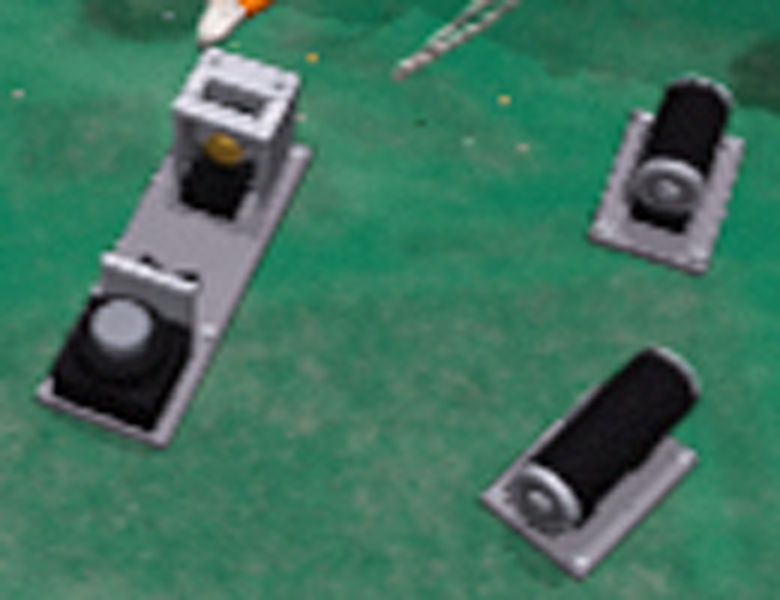

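Crop A/B: the cell at top px (241,177) is about 90 mm long, in scene px (400,225). It is black with its nub facing away from the robot, so it is the long cell. The one at (231,245) is the short one, and (447,158) is brown and not meant. Now I'll compute positions.

drive_tool:
  increments:
    - [[-20,-7,0,0,85],[-42,-15,0,0,85],[-42,-15,0,0,85],[-42,-15,0,0,85],[-42,-15,0,0,85],[-42,-15,0,0,85],[-42,-15,0,0,85],[-42,-15,0,0,85],[-42,-15,0,0,85],[-42,-15,0,0,85],[-42,-15,0,0,85],[-20,-7,0,0,85]]

```text
time: 1.35
position: [0.5611, 0.3317, 0.2307]
eef_rot: [0.39, 3.116, -0.004]
ft_force: [0.8, 0.4, -0.5]
gripper_width: 0.997
grip_force: 0.0
```

drive_tool:
  increments:
    - [[0,0,0,8,85],[0,0,0,8,85],[0,0,0,3,85],[0,0,0,0,85]]

```text
time: 1.75
position: [0.5575, 0.3362, 0.2308]
eef_rot: [-0.892, -3.012, 0.001]
ft_force: [0.4, 0.1, 0.3]
gripper_width: 0.994
grip_force: 0.0
```

Run:
```python
from h import *
c=cap('wrist','w1');i=cv2.imread('pics/w1.png');cv2.imwrite('pics/w1b.png',cv2.resize(i,(800,500)))
print(arm.get_state()['time'],[proj(c,np.array(p)) for p in([.58,.31,.0365],[.4642,.127,.062],[.5755,.101,.04])])
```

```text
1.8 [array([312.89475005, 203.22857336]), array([ 88.91925249, 212.96241359]), array([154.35166308, 298.22336939])]
```

View pics/w1b.png

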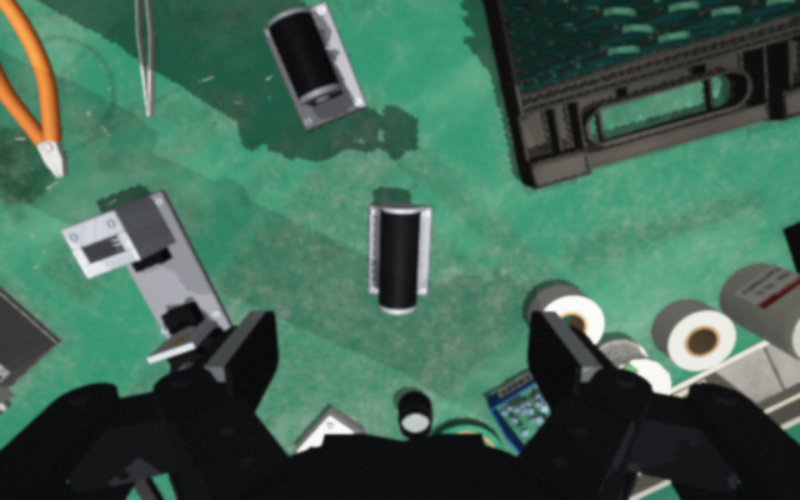

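The wrist view shows the cell upright at (400,260) in the 800 px image, nub end at the bottom (398,312) and flat end at the top (400,208). The stand plate is around it and the holder is at left. Measuring the cell from its mask.

Run:
```python
from h import *
from scipy.spatial.transform import Rotation as R
np.set_printoptions(precision=4,suppress=True)
c=load('w1');im=c['color'];y0,y1,x0,x1=155,262,285,355
m=(im[y0:y1,x0:x1].max(2)<60).astype(np.uint8)
m=cv2.morphologyEx(m,cv2.MORPH_OPEN,np.ones((5,5)))
n,l,st,ce=cv2.connectedComponentsWithStats(m);k=1+st[1:,4].argmax();print(st[1:]+[x0,y0,0,0,0])
q=l==k
rows=[(y,*np.where(q[y])[0][[0,-1]]) for y in range(q.shape[0]) if q[y].sum()>10]
rows=rows[3:-3]
L=np.polyfit([r[0]+y0 for r in rows],[r[1]+x0-.5 for r in rows],1);Rr=np.polyfit([r[0]+y0 for r in rows],[r[2]+x0+.5 for r in rows],1)
V=c['view'];o=-V[:3,:3].T@V[:3,3]
# silhouette planes -> axis: angles bisect
def pl(P):
    a,b=[ (lambda p:(p-o)/np.linalg.norm(p-o))(ray(c,np.polyval(P,v),v,0)) for v in(rows[0][0]+y0,rows[-1][0]+y0)];n=np.cross(a,b);return n/np.linalg.norm(n)
nn=pl(L)+pl(Rr);nn/=np.linalg.norm(nn)  # plane through camera containing axis
z=.0365
d=np.cross(nn,[0,0,1]);d/=np.linalg.norm(d);d*=np.sign(d[0])
p0=o.copy();p0[2]=z; h=nn[:2];p0[:2]=o[:2]+h/(h@h)*(-(nn[2]*(z-o[2])))
print('axis dir',d,np.degrees(np.arctan2(d[1],d[0])))
S=arm.get_state();M=R.from_rotvec(S['eef_rot']).as_matrix();print(M[:,0],np.degrees(np.arctan2(-M[1,0],-M[0,0])),S['position'])
for u,v,zz in((319.5,166.5,.053),(318.5,250,.0365),(319,171,.053)):
    P=ray(c,u,v,zz);print(P,'along',(P-p0)@d)
print('p0',p0)
for y in range(158,262): print(y,im[y,312:326].mean((0,1)).astype(int).tolist(),end=' ') if y<180 or y>238 else 0
```

```text
[[ 303  171   32   75 2210]]
axis dir [ 0.8239 -0.5668 -0.    ] -34.52773070770869
[-0.8398  0.5429  0.0002] -32.87792791115995 [0.5575 0.3363 0.2309]
[0.5488 0.3386 0.053 ] along 0.059382000532403854
[0.6274 0.2861 0.0365] along 0.15395526002803062
[0.5522 0.3358 0.053 ] along 0.06378613415497031
p0 [0.4997 0.3721 0.0365]
158 65 159 65 160 67 161 70 162 75 163 79 164 81 165 87 166 118 167 173 168 213 169 214 170 178 171 107 172 49 173 31 174 30 175 31 176 31 177 32 178 31 179 31 239 30 240 30 241 30 242 30 243 30 244 31 245 39 246 77 247 142 248 195 249 214 250 202 251 165 252 125 253 106 254 101 255 100 256 100 257 101 258 103 259 102 260 100 261 98
```

drive_tool:
  increments:
    - [[-24,-2,20,1.6,85],[-23,-1.3,40,0,85],[0,0,40,0,85],[0,0,40,0,85],[0,0,35,0,85],[0,0,25,0,85],[0,0,15,0,85],[0,0,0,0,85]]

```text
time: 2.6
position: [0.5934, 0.3068, 0.0138]
eef_rot: [-0.931, -2.997, 0.005]
ft_force: [0.0, 0.2, 1.2]
gripper_width: 0.993
grip_force: 0.0
```

drive_tool:
  increments:
    - [[0,0,0,0,25],[0,0,0,0,25],[0,0,0,0,25],[0,0,0,0,25],[0,0,0,0,25],[0,0,0,0,25],[0,0,0,0,25]]
  force: 20

```text
time: 3.3
position: [0.5953, 0.3073, 0.0178]
eef_rot: [0.934, 2.999, 0.001]
ft_force: [-3.2, -2.9, 6.0]
gripper_width: 0.38
grip_force: 20.8
```

drive_tool:
  increments:
    - [[0,0,-10,0,25],[0,0,-30,0,25],[0,0,-40,0,25],[0,0,-40,0,25],[0,0,-30,0,25],[0,0,0,-7,25],[0,0,0,-7,25],[0,0,0,-7,25],[0,0,0,0,25]]

```text
time: 4.2
position: [0.5948, 0.3074, 0.1669]
eef_rot: [0.368, 3.12, 0.0]
ft_force: [-0.3, 0.3, -2.9]
gripper_width: 0.382
grip_force: 20.5
```

Run:
```python
from h import *
s=cap('scene','s1');c=cap('wrist','w2')
S=arm.get_state();u,v=proj(s,S['position']).astype(int);print(u,v,S['position'],S['eef_rot'])
a=cv2.resize(cv2.imread('pics/s1.png')[max(v-60,0):v+60,u-60:u+60],(480,480),interpolation=cv2.INTER_CUBIC)
b=cv2.resize(cv2.imread('pics/w2.png')[:,:],None,fx=.5,fy=.5)
cv2.imwrite('pics/m2.png',np.hstack([a,np.vstack([b,np.zeros((280,320,3),np.uint8)])]))
```

```text
407 195 [0.59484346 0.3074167  0.16658091] [-3.76736790e-01 -3.11886212e+00 -2.59110023e-04]
```

View pics/m2.png

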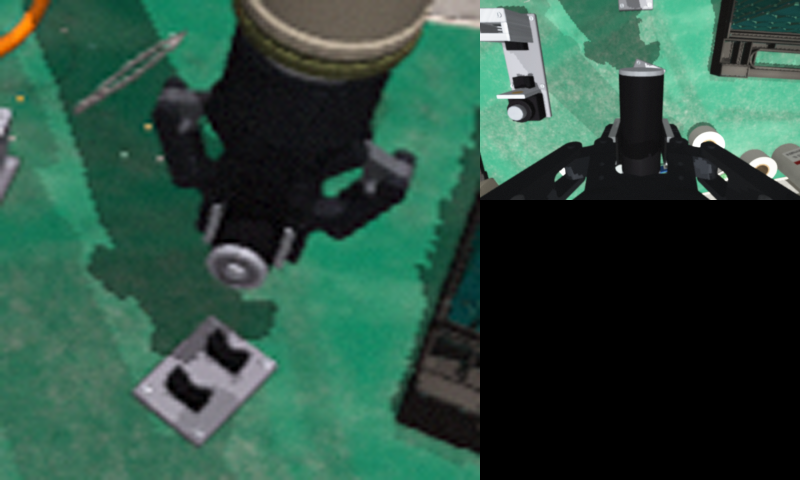

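The cell is held about level, with no droop; the wrist view shows the holder at left, partly cut off. Moving closer to measure it.

drive_tool:
  increments:
    - [[10,-20,0,0,25],[10,-35,0,0,25],[10,-35,0,0,25],[5,-20,0,0,25],[0,0,0,0,25],[0,0,0,0,25]]

```text
time: 4.9
position: [0.5352, 0.209, 0.1668]
eef_rot: [0.375, 3.119, 0.002]
ft_force: [0.0, 0.2, -2.5]
gripper_width: 0.379
grip_force: 20.6
```

Run:
```python
from h import *
c=cap('wrist','w3')
S=arm.get_state();print(S['position'],S['eef_rot'])
cv2.imwrite('pics/w3b.png',cv2.resize(cv2.imread('pics/w3.png')[:330,0:420],(764,600),interpolation=cv2.INTER_CUBIC))
```

```text
[0.53525362 0.20976442 0.1666189 ] [3.72522381e-01 3.11903229e+00 1.51644381e-03]
```

View pics/w3b.png

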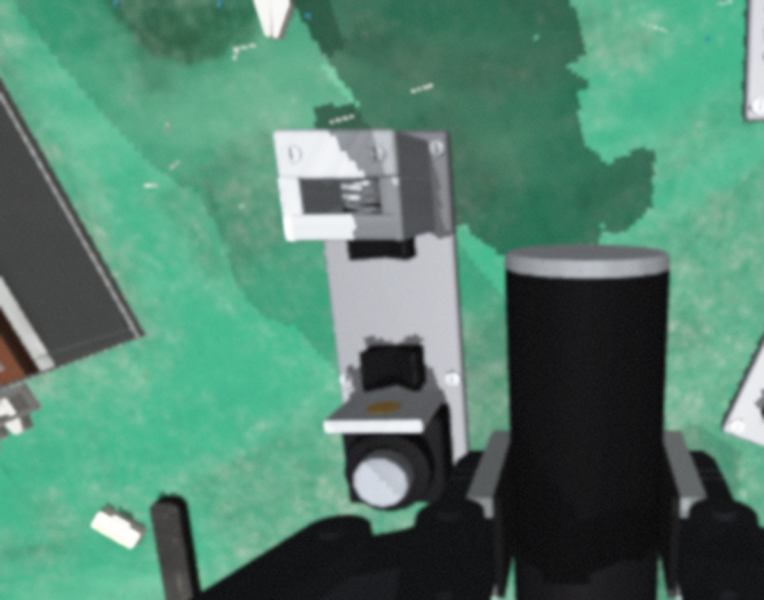

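In the enlarged wrist view (scale 1.819) the hood front edge runs (287,240)–(404,238). The wall-top inner edge runs (323,420)–(424,420), the plate's right edge (449,131)–(467,455), and the button top is at (382,479).

Run:
```python
from h import *
np.set_printoptions(precision=4,suppress=True)
c=load('w3');k=420/764;k2=330/600
r=lambda u,v,z:ray(c,(u+.5)*k-.5,(v+.5)*k2-.5,z)
wl,wr=r(323,420,.053),r(424,420,.053);hl,hr=r(287,240,.062),r(404,238.5,.062);bl,br=r(275,131,.062),r(398,131,.062)
p1,p2=r(449,131,.008),r(463,380,.008)
print('wall',wl,wr,(wl+wr)/2,np.linalg.norm(wl-wr));print('hood',hl,hr,(hl+hr)/2,np.linalg.norm(hl-hr));print('rear',(bl+br)/2,np.linalg.norm(bl-br))
A=lambda d:np.degrees(np.arctan2(d[1],d[0]))
print('dirs edge',A(p2-p1),'hood-wall',A((wl+wr-hl-hr)),np.linalg.norm((wl+wr-hl-hr)[:2]/2),'hoodaxis',A((hl+hr-bl-br)),'wallperp',A(wl-wr)-90,'hoodperp',A(hl-hr)-90)
for z in(.036,.040,.044):print('btn',r(382,479,z))
th=np.radians(-13.8);ex=np.array([np.cos(th),np.sin(th)]);ey=np.array([-ex[1],ex[0]])
print('edge->centre',(p1[:2]+ey*-0) ,'centre y from edge', [ey@p[:2] for p in(p1,p2)],'hood y',ey@((hl+hr)/2)[:2],'wall y',ey@((wl+wr)/2)[:2],'rear',ey@((bl+br)/2)[:2],'btn',ey@r(382,479,.04)[:2])
print('x: wall',ex@((wl+wr)/2)[:2],'hood',ex@((hl+hr)/2)[:2],'btn',ex@r(382,479,.04)[:2])
print('cell flat', r(587,247,.1854+.0165-.004))
```

```text
wall [0.539  0.0875 0.053 ] [0.5496 0.1312 0.053 ] [0.5443 0.1094 0.053 ] 0.0449533592628169
hood [0.4611 0.105  0.062 ] [0.4715 0.1502 0.062 ] [0.4663 0.1276 0.062 ] 0.046408507181439296
rear [0.4273 0.1379 0.062 ] 0.046555557668633576
dirs edge -13.643498739819181 hood-wall -13.148097916288549 0.08006932804457419 hoodaxis -14.824907188664223 wallperp -193.650189224877 hoodperp -192.9197772098189
btn [0.5795 0.0957 0.036 ]
btn [0.5779 0.0976 0.04  ]
btn [0.5763 0.0995 0.044 ]
edge->centre [0.4304 0.1694] centre y from edge [np.float64(0.2671259372036178), np.float64(0.2674551794284827)] hood y 0.2351511163816384 wall y 0.23606211254996448 rear 0.23587394643209644 btn 0.23264032282640912
x: wall 0.502497414225381 hood 0.4224332688200191 btn 0.5379321375320546
cell flat [0.4793 0.2226 0.1979]
```

drive_tool:
  increments:
    - [[-4,-20,0,0,25],[-6,-38,0,0,25],[-4.3,-38,20,0,25],[0,0,40,0,25],[0,0,32,0,25],[0,0,14,0,25],[0,0,0,0,25],[0,0,0,0,25]]

```text
time: 5.75
position: [0.5274, 0.113, 0.0613]
eef_rot: [0.37, 3.119, 0.001]
ft_force: [-0.3, 0.7, -2.6]
gripper_width: 0.381
grip_force: 20.6
```

drive_tool:
  increments:
    - [[0,0,6,0,25],[0,0,3,0,25],[0,0,3,0,25],[0,0,0,0,25]]

```text
time: 6.15
position: [0.5266, 0.1125, 0.049]
eef_rot: [0.371, 3.119, 0.001]
ft_force: [-3.1, 0.7, 3.8]
gripper_width: 0.379
grip_force: 21.3
```

drive_tool:
  increments:
    - [[0,0,2,0,25],[0,0,2,0,25],[0,0,1.5,0,25],[0,0,0,0,25]]

```text
time: 6.55
position: [0.5262, 0.1127, 0.0438]
eef_rot: [-0.37, -3.119, -0.002]
ft_force: [-6.1, 0.8, 8.8]
gripper_width: 0.38
grip_force: 22.9
```

Run:
```python
from h import *
s=cap('scene','s4');c=cap('wrist','w4')
S=arm.get_state();u,v=proj(s,S['position']).astype(int);print(u,v,S['position'],S['eef_rot'],S['ft_force'])
a=cv2.resize(cv2.imread('pics/s4.png')[v-50:v+50,u-40:u+40],(400,500),interpolation=cv2.INTER_CUBIC)
b=cv2.resize(cv2.imread('pics/w4.png')[0:400,160:480],(400,500))
cv2.imwrite('pics/m4.png',np.hstack([a,b]))
```

```text
326 190 [0.52622297 0.11275696 0.04380466] [-3.70299643e-01 -3.11943716e+00 -1.65435992e-03] [-5.70953855  1.06396659  8.1975513 ]
```

View pics/m4.png

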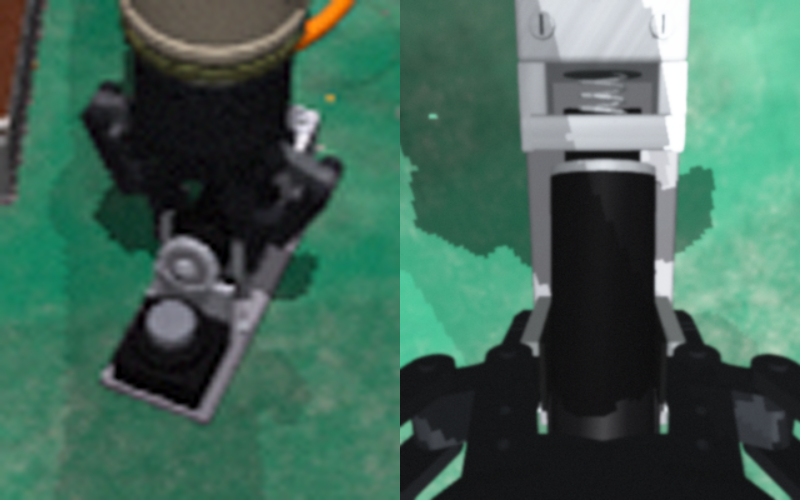

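Left: the nub end sits on the wall top, tilted up. Right: the flat end's rim at (605,162) is just in front of the hood lip at (597,135–150), well centred. Computing the tilt.

```bash
cat >> h.py <<'E'
th=np.radians(-13.6);EX=np.array([np.cos(th),np.sin(th),0]);EY=np.array([-EX[1],EX[0],0]);O=np.array([.49995,.1198,0])
def hol(p): q=np.array(p)-O; return np.array([q@EX,q@EY,q[2]])*1000
def wor(h): h=np.array(h)/1000; return O+h[0]*EX+h[1]*EY+np.array([0,0,h[2]])
def tilt(c,S,v,g=11):
    t=hol(S['position']);x,z=t[0],t[2]+18.7
    out=[]
    for a in np.radians(np.arange(-5,45,.5)):
        s,k=np.sin(a),np.cos(a);p=wor([x-(45.5+g)*k-16.5*s,t[1],z-(45.5+g)*s+16.5*k]);out.append((abs(proj(c,p)[1]-v),np.degrees(a),hol(p)))
    return t,min(out,key=lambda q:q[0])
E
python3 - <<'E'
from h import *
np.set_printoptions(precision=1,suppress=True)
c=load('w4');S=arm.get_state()
for g in(9.5,11,12.5):
  for v in(127,129,131): print(g,v,tilt(c,S,v,g))
for p in([-34.5,0,62],[-34.5,0,58],[-34.5,-22,62]): print(proj(c,wor(p)))
im=c['color'];print([(y,int(im[y,318:330].mean())) for y in range(88,145)])
E
```

```text
9.5 127 (array([27.2, -0.7, 43.8]), (np.float64(5.148647328301763), np.float64(21.5), array([-30. ,  -0.7,  57.7])))
9.5 129 (array([27.2, -0.7, 43.8]), (np.float64(3.148647328301763), np.float64(21.5), array([-30. ,  -0.7,  57.7])))
9.5 131 (array([27.2, -0.7, 43.8]), (np.float64(1.148647328301763), np.float64(21.5), array([-30. ,  -0.7,  57.7])))
11 127 (array([27.2, -0.7, 43.8]), (np.float64(1.22387349753717), np.float64(20.5), array([-31.5,  -0.7,  58.2])))
11 129 (array([27.2, -0.7, 43.8]), (np.float64(0.0255147606255548), np.float64(14.999999999999998), array([-31.7,  -0.7,  63.8])))
11 131 (array([27.2, -0.7, 43.8]), (np.float64(0.011142001599637297), np.float64(31.5), array([-29.6,  -0.7,  47.1])))
12.5 127 (array([27.2, -0.7, 43.8]), (np.float64(0.06616516984183818), np.float64(9.5), array([-32.7,  -0.7,  69.2])))
12.5 129 (array([27.2, -0.7, 43.8]), (np.float64(0.07694026360968564), np.float64(6.5), array([-32.3,  -0.7,  72.3])))
12.5 131 (array([27.2, -0.7, 43.8]), (np.float64(0.04643829694231272), np.float64(4.0), array([-31.8,  -0.7,  74.9])))
[324.3 120.5]
[324.2 120. ]
[263.  120.4]
[(88, 176), (89, 138), (90, 101), (91, 118), (92, 163), (93, 194), (94, 209), (95, 216), (96, 218), (97, 218), (98, 216), (99, 214), (100, 211), (101, 209), (102, 207), (103, 205), (104, 204), (105, 202), (106, 201), (107, 200), (108, 199), (109, 199), (110, 200), (111, 201), (112, 200), (113, 199), (114, 197), (115, 195), (116, 192), (117, 187), (118, 173), (119, 145), (120, 100), (121, 51), (122, 23), (123, 17), (124, 17), (125, 27), (126, 65), (127, 129), (128, 182), (129, 210), (130, 219), (131, 222), (132, 222), (133, 222), (134, 214), (135, 185), (136, 128), (137, 68), (138, 41), (139, 36), (140, 36), (141, 36), (142, 36), (143, 36), (144, 35)]
```

```bash
cat >> h.py <<'E'
def axis_tilt(c,rows,x0,x1,thr=50):
    # 3-D axis points from the sleeve's apparent width, row by row
    V=np.array(c['view']);Rm=V[:3,:3];o=-Rm.T@V[:3,3];P=[]
    for y in rows:
        m=c['color'][y,x0:x1].max(1)<thr; i=np.where(m)[0]
        if len(i)<30: continue
        a,b=x0+i[0]-.5,x0+i[-1]+.5
        da,db=[np.array([(u-c['cx'])/c['fx'],(y-c['cy'])/c['fy'],1]) for u in(a,b)]
        da/=np.linalg.norm(da);db/=np.linalg.norm(db);h=np.arccos(da@db)/2;m=(da+db);m/=np.linalg.norm(m)
        P.append(np.r_[hol(o+Rm.T@m*16.5e-3/np.sin(h)),y,a,b])
    return np.array(P)
E
python3 - <<'E'
from h import *
np.set_printoptions(precision=1,suppress=True)
P=axis_tilt(load('w4'),range(140,236,6),268,352);print(P)
f=np.polyfit(P[:,0],P[:,2],1);print(np.degrees(np.arctan(f[0])))
P=axis_tilt(load('w3'),range(155,236,8),270,375);print(P[:,[2,4,5]],np.degrees(np.arctan(np.polyfit(P[:,0],P[:,2],1)[0])))
print(hol(-np.array(load('w4')['view'])[:3,:3].T@np.array(load('w4')['view'])[:3,3]))
E
```

```text
[[-23.4  -3.2  22.4 140.  282.5 351.5]
 [-21.1  -3.6  27.7 146.  280.5 351.5]
 [-18.4  -3.6  28.4 152.  280.5 351.5]
 [-15.7  -3.5  29.2 158.  280.5 351.5]
 [-13.   -3.5  29.9 164.  280.5 351.5]
 [-10.3  -3.5  30.7 170.  280.5 351.5]
 [ -7.6  -3.5  31.4 176.  280.5 351.5]
 [ -4.9  -3.5  32.2 182.  280.5 351.5]
 [ -2.2  -3.5  32.9 188.  280.5 351.5]
 [  0.5  -3.5  33.7 194.  280.5 351.5]
 [  3.2  -3.5  34.4 200.  280.5 351.5]
 [  5.9  -3.5  35.2 206.  280.5 351.5]
 [  8.6  -3.5  35.9 212.  280.5 351.5]
 [ 11.3  -3.5  36.7 218.  280.5 351.5]
 [ 14.   -3.5  37.4 224.  280.5 351.5]
 [ 16.7  -3.5  38.2 230.  280.5 351.5]]
17.4497569457197
[[181.9 278.5 366.5]
 [182.7 278.5 366.5]
 [182.1 278.5 365.5]
 [181.4 279.5 365.5]
 [182.3 279.5 365.5]
 [181.6 279.5 364.5]
 [182.5 279.5 364.5]
 [181.8 280.5 364.5]
 [181.2 280.5 363.5]
 [182.  280.5 363.5]
 [182.9 280.5 363.5]] 0.14131932348651452
[-40.7  -0.9 186.1]
```

Run:
```python
from h import *
np.set_printoptions(precision=1,suppress=True)
P=axis_tilt(load('w4'),range(142,230,8),268,373);print(P)
f=np.polyfit(P[:,0],P[:,2],1);print(np.degrees(np.arctan(f[0])),np.polyval(f,27.2))
```

```text
[[-25.3  -1.   48.3 142.  280.5 362.5]
 [-22.4  -0.8  50.8 150.  280.5 363.5]
 [-19.3  -0.8  51.6 158.  280.5 363.5]
 [-16.2  -0.8  52.5 166.  280.5 363.5]
 [-13.1  -0.8  53.3 174.  280.5 363.5]
 [-10.   -0.8  54.2 182.  280.5 363.5]
 [ -7.   -0.8  55.  190.  280.5 363.5]
 [ -3.9  -0.8  55.9 198.  280.5 363.5]
 [ -0.3  -0.9  55.2 206.  280.5 362.5]
 [  2.8  -0.9  56.1 214.  280.5 362.5]
 [  5.9  -0.9  56.9 222.  280.5 362.5]]
13.547127843482809 62.56585691899017
```

drive_tool:
  increments:
    - [[0,0,2,0,25],[0,0,2,0,25],[0,0,1,0,25],[0,0,0,0,25]]

```text
time: 7.05
position: [0.5262, 0.1128, 0.0388]
eef_rot: [-0.37, -3.119, -0.002]
ft_force: [-7.4, 0.4, 9.4]
gripper_width: 0.379
grip_force: 24.8
```

```bash
cat > m.py <<'E'
import sys
from h import *
np.set_printoptions(precision=1,suppress=True)
n=sys.argv[1];c=cap('wrist',n);S=arm.get_state();t=hol(S['position']);print('tcp',t,np.array(S['ft_force']),S['time'])
im=c['color'];col=im[100:200,318:330].mean((1,2));print('rows',[(100+i,int(v)) for i,v in enumerate(col[:60]) if i%2==0])
P=axis_tilt(c,range(142,230,6),268,378);f=np.polyfit(P[:,0],P[:,2],1)
print(P[::3]);print(np.degrees(np.arctan(f[0])),'at grip',np.polyval(f,t[0]))
E
python3 m.py w5
```

```text
tcp [27.2 -0.7 38.8] [-6.6  0.9  9.2] 7.1
rows [(100, 213), (102, 208), (104, 205), (106, 203), (108, 201), (110, 202), (112, 202), (114, 200), (116, 196), (118, 185), (120, 132), (122, 118), (124, 178), (126, 194), (128, 184), (130, 87), (132, 26), (134, 25), (136, 26), (138, 25), (140, 25), (142, 26), (144, 26), (146, 26), (148, 26), (150, 26), (152, 25), (154, 25), (156, 25), (158, 24)]
[[-24.5  -1.   36.4 142.  282.5 360.5]
 [-17.4  -0.7  40.2 160.  282.5 361.5]
 [-10.5  -0.9  43.9 178.  281.5 361.5]
 [ -3.3  -0.9  45.9 196.  281.5 361.5]
 [  3.4  -0.7  49.5 214.  281.5 362.5]]
22.04714941265827 at grip 58.49700040475994
```

drive_tool:
  increments:
    - [[0,0,1.5,0,25],[0,0,0,0,25]]

```text
time: 7.3
position: [0.5263, 0.1129, 0.0374]
eef_rot: [-0.37, -3.12, -0.002]
ft_force: [-6.5, 1.2, 9.6]
gripper_width: 0.377
grip_force: 25.5
```

drive_tool:
  increments:
    - [[0,0,0,0,25],[0,0,0,0,25],[0,0,-1,0,25],[0,0,-1,0,25],[2,0,0,0,25],[2,0,0,0,25],[0,0,0,0,25]]
  force: 50

```text
time: 8.0
position: [0.5222, 0.1129, 0.038]
eef_rot: [-0.371, -3.119, 0.001]
ft_force: [-0.8, -0.1, -1.7]
gripper_width: 0.367
grip_force: 49.6
```

```bash
python3 m.py w6
```

```text
tcp [23.4 -1.4 38.1] [ 0.6  0.1 -2.2] 8.05
rows [(100, 105), (102, 160), (104, 191), (106, 215), (108, 218), (110, 216), (112, 211), (114, 207), (116, 204), (118, 201), (120, 199), (122, 200), (124, 201), (126, 198), (128, 194), (130, 180), (132, 113), (134, 29), (136, 22), (138, 24), (140, 25), (142, 24), (144, 25), (146, 25), (148, 25), (150, 25), (152, 25), (154, 25), (156, 26), (158, 25)]
[[-28.4  -1.8  35.6 142.  282.5 360.5]
 [-21.3  -1.6  39.4 160.  282.5 361.5]
 [-14.   -1.5  41.4 178.  282.5 361.5]
 [ -7.2  -1.7  45.1 196.  281.5 361.5]
 [ -0.5  -1.5  48.7 214.  281.5 362.5]]
21.91273624722216 at grip 57.173600433875734
```

drive_tool:
  increments:
    - [[2,0.5,0,0,25],[3,0.5,0,0,25],[3,0,0,0,25],[0,0,0,0,25]]

```text
time: 8.45
position: [0.5152, 0.1158, 0.0385]
eef_rot: [0.371, 3.119, -0.0]
ft_force: [3.1, -0.9, -1.9]
gripper_width: 0.37
grip_force: 49.7
```

drive_tool:
  increments:
    - [[2,0,0,0,25],[2,0,0,0,25],[2,0,0,0,25],[1,0,0,0,25],[0,0,0,0,25]]

```text
time: 8.95
position: [0.5118, 0.1165, 0.0395]
eef_rot: [0.373, 3.112, 0.001]
ft_force: [12.0, -2.9, -6.2]
gripper_width: 0.371
grip_force: 50.0
```

```bash
python3 m.py w7
python3 - <<'E'
from h import *
s=cap('scene','s7');t=cap('top','t7')
a=cv2.resize(cv2.imread('pics/s7.png')[145:235,290:370],(400,450),interpolation=cv2.INTER_CUBIC)
b=cv2.resize(cv2.imread('pics/w7.png')[40:400,160:480],(400,450))
cv2.imwrite('pics/m7.png',np.hstack([a,b]))
E
```

```text
tcp [12.3 -0.4 39.5] [13.1 -3.2 -7.4] 9.0
rows [(100, 127), (102, 129), (104, 131), (106, 113), (108, 142), (110, 153), (112, 138), (114, 124), (116, 112), (118, 153), (120, 175), (122, 162), (124, 183), (126, 183), (128, 151), (130, 52), (132, 22), (134, 53), (136, 144), (138, 192), (140, 203), (142, 201), (144, 198), (146, 194), (148, 190), (150, 188), (152, 187), (154, 188), (156, 188), (158, 185)]
[[-29.9  -0.4  41.2 166.  282.5 361.5]
 [-22.6  -0.4  43.3 184.  282.5 361.5]
 [-15.9  -0.6  47.1 202.  281.5 361.5]
 [ -8.7  -0.6  49.1 220.  281.5 361.5]]
21.30707312383827 at grip 57.4280259803446
```

View pics/m7.png

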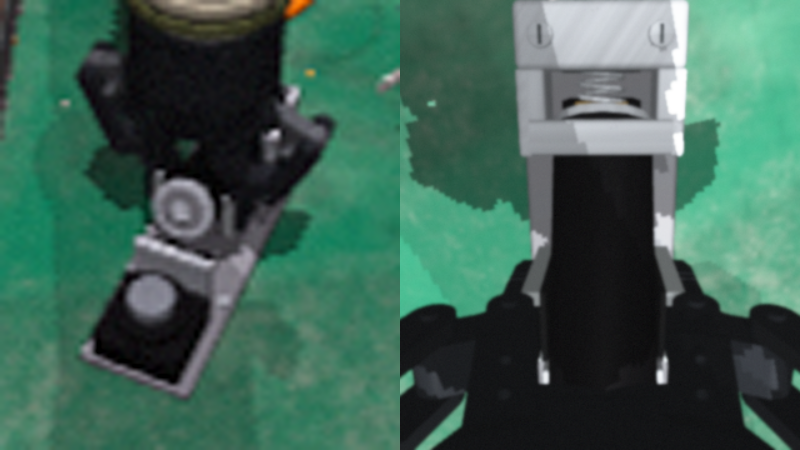

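Left: the nub end is clear above and inside the wall. Right: the flat end is under the hood, touching the spring disc at (605,105). The force of 13 N plus a downward push means the cell's top rubs the lip, so I'll lower a little.

drive_tool:
  increments:
    - [[-2,0,1,0,25],[0,0,2,0,25],[0,0,0,0,25]]

```text
time: 9.4
position: [0.5116, 0.1168, 0.0362]
eef_rot: [0.372, 3.117, 0.001]
ft_force: [3.8, -2.6, 3.0]
gripper_width: 0.368
grip_force: 50.2
```

drive_tool:
  increments:
    - [[2,0,0,0,25],[2,0,0,0,25],[1,0,0,0,25],[0,0,0,0,25]]

```text
time: 9.8
position: [0.5096, 0.1173, 0.0373]
eef_rot: [0.373, 3.111, 0.002]
ft_force: [13.9, -4.0, -1.4]
gripper_width: 0.373
grip_force: 50.2
```

```bash
python3 m.py w8
```

```text
tcp [10.  -0.2 37.3] [14.  -4.4 -0.7] 9.85
rows [(100, 147), (102, 102), (104, 95), (106, 125), (108, 139), (110, 128), (112, 130), (114, 110), (116, 134), (118, 175), (120, 145), (122, 166), (124, 184), (126, 183), (128, 141), (130, 41), (132, 23), (134, 22), (136, 22), (138, 23), (140, 28), (142, 90), (144, 167), (146, 195), (148, 199), (150, 198), (152, 194), (154, 191), (156, 188), (158, 186)]
[[-29.4   0.   37.9 172.  283.5 361.5]
 [-22.9  -0.4  43.4 190.  281.5 361.5]
 [-15.7  -0.4  45.5 208.  281.5 361.5]
 [ -9.2  -0.2  49.1 226.  281.5 362.5]]
23.99372909741861 at grip 57.48656567368054
```

drive_tool:
  increments:
    - [[1.5,0,0,0,25],[1.5,0,0,0,25],[1,0,0.5,0,25],[0,0,0.5,0,25],[0,0,0,0,25]]

```text
time: 10.35
position: [0.5079, 0.1177, 0.037]
eef_rot: [0.374, 3.107, 0.003]
ft_force: [20.7, -5.6, -2.1]
gripper_width: 0.375
grip_force: 49.9
```

```bash
python3 m.py w9
```

```text
tcp [ 8.2 -0.1 37. ] [19.9 -6.3 -2.9] 10.4
rows [(100, 194), (102, 190), (104, 172), (106, 144), (108, 108), (110, 125), (112, 123), (114, 107), (116, 122), (118, 140), (120, 125), (122, 165), (124, 183), (126, 183), (128, 145), (130, 47), (132, 22), (134, 22), (136, 23), (138, 22), (140, 23), (142, 23), (144, 23), (146, 36), (148, 108), (150, 173), (152, 196), (154, 199), (156, 196), (158, 192)]
[[-43.7  -0.1  35.7 142.  282.5 361.5]
 [-24.7  -0.3  43.  190.  281.5 361.5]
 [-17.5  -0.3  45.1 208.  281.5 361.5]
 [-10.4  -0.3  47.2 226.  281.5 361.5]]
21.226287483267985 at grip 55.52143265179853
```

drive_tool:
  increments:
    - [[-0.7,0,2,0,25],[-0.7,0,2,0,25],[-0.6,0,2,0,25],[0,0,0,0,25]]
  force: 35

```text
time: 10.8
position: [0.5076, 0.1182, 0.0307]
eef_rot: [0.373, 3.111, 0.003]
ft_force: [9.3, -4.7, 8.0]
gripper_width: 0.376
grip_force: 50.1
```

```bash
python3 m.py w10
```

```text
tcp [ 7.8  0.2 30.8] [10.5 -4.8  7.9] 10.85
rows [(100, 196), (102, 196), (104, 186), (106, 164), (108, 132), (110, 107), (112, 110), (114, 111), (116, 136), (118, 129), (120, 110), (122, 150), (124, 187), (126, 195), (128, 195), (130, 152), (132, 47), (134, 27), (136, 27), (138, 27), (140, 27), (142, 27), (144, 27), (146, 28), (148, 27), (150, 52), (152, 132), (154, 183), (156, 198), (158, 201)]
[[-44.7  -0.4  34.8 142.  279.5 361.5]
 [-26.   -0.4  40.2 190.  279.5 361.5]
 [-19.5  -0.2  43.7 208.  279.5 362.5]
 [-12.5  -0.2  45.7 226.  279.5 362.5]]
18.911822893264688 at grip 52.71152830019908
```

drive_tool:
  increments:
    - [[-0.3,0,2,0,25],[-0.3,0,2,0,25],[-0.3,0,2,0,25],[0,0,2,0,25],[0,0,0,0,25]]

```text
time: 11.35
position: [0.5091, 0.1175, 0.023]
eef_rot: [0.373, 3.11, 0.003]
ft_force: [11.7, -5.0, 8.7]
gripper_width: 0.369
grip_force: 49.4
```

```bash
python3 m.py w11
```

```text
tcp [ 9.4 -0.1 23.1] [11.1 -5.6  8.9] 11.4
rows [(100, 177), (102, 153), (104, 113), (106, 104), (108, 142), (110, 132), (112, 136), (114, 123), (116, 109), (118, 126), (120, 171), (122, 148), (124, 137), (126, 149), (128, 150), (130, 188), (132, 217), (134, 220), (136, 218), (138, 166), (140, 46), (142, 35), (144, 35), (146, 34), (148, 46), (150, 109), (152, 171), (154, 195), (156, 201), (158, 200)]
[[-43.7  -0.5  31.9 142.  278.5 363.5]
 [-25.6  -0.5  37.  190.  278.5 363.5]
 [-18.9  -0.5  39.  208.  278.5 363.5]
 [-12.1  -0.5  40.9 226.  278.5 363.5]]
14.598597559766267 at grip 46.329299844669386
```

drive_tool:
  increments:
    - [[0,0,2,0,25],[0,0,2,0,25],[0,0,1.5,0,25],[0,0,0,0,25]]

```text
time: 11.8
position: [0.5089, 0.1172, 0.0173]
eef_rot: [0.373, 3.11, 0.002]
ft_force: [11.9, -5.7, 5.8]
gripper_width: 0.375
grip_force: 49.0
```

```bash
python3 m.py w12
python3 - <<'E'
from h import *
s=cap('scene','s12')
a=cv2.resize(cv2.imread('pics/s12.png')[145:235,290:370],(400,450),interpolation=cv2.INTER_CUBIC)
b=cv2.resize(cv2.imread('pics/w12.png')[40:400,160:480],(400,450))
cv2.imwrite('pics/m12.png',np.hstack([a,b]))
E
```

```text
tcp [ 9.3 -0.4 17.3] [11.4 -6.7  6.8] 11.85
rows [(100, 181), (102, 160), (104, 130), (106, 105), (108, 125), (110, 110), (112, 120), (114, 145), (116, 136), (118, 136), (120, 120), (122, 109), (124, 130), (126, 184), (128, 163), (130, 127), (132, 151), (134, 148), (136, 141), (138, 140), (140, 189), (142, 210), (144, 212), (146, 210), (148, 162), (150, 49), (152, 62), (154, 136), (156, 181), (158, 197)]
[[-27.2  -0.8  36.9 190.  276.5 365.5]
 [-19.9  -0.8  36.1 208.  277.5 364.5]
 [-12.7  -0.6  36.6 226.  278.5 364.5]]
4.237567355661911 at grip 38.428034521361106
```

View pics/m12.png

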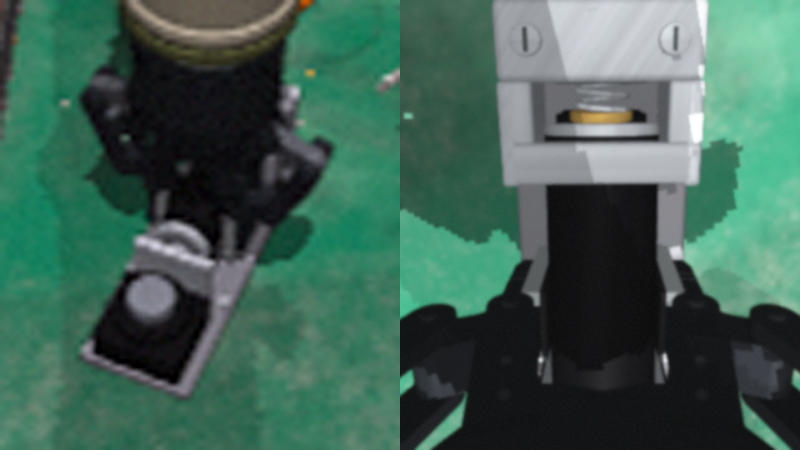

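The nub end is now down behind the wall (left, 185,240). On the right, the flat end's rim at (602,128) lies against the brass disc, nearly level. Releasing.

drive_tool:
  increments:
    - [[-2,0,0.5,0,25],[-1.5,0,0,0,25],[0,0,0,0,40],[0,0,0,0,60],[0,0,0,0,70],[0,0,0,0,70],[0,0,0,0,70]]
  force: 20

```text
time: 12.6
position: [0.5073, 0.1178, 0.0141]
eef_rot: [-0.37, -3.119, 0.0]
ft_force: [-0.1, 0.0, 0.1]
gripper_width: 0.819
grip_force: 0.0
```

drive_tool:
  increments:
    - [[0,0,-15,0,70],[0,0,-30,0,70],[0,0,-40,0,70],[0,0,-20,0,70],[20,0,-10,0,40],[20,0,0,0,0],[0,0,0,0,0],[0,0,0,0,0],[0,0,0,0,0]]

```text
time: 13.5
position: [0.4692, 0.1268, 0.1292]
eef_rot: [0.372, 3.119, -0.0]
ft_force: [-1.0, 0.5, -0.6]
gripper_width: -0.001
grip_force: 0.0
```

Run:
```python
from h import *
np.set_printoptions(precision=1,suppress=True)
s=cap('scene','s13');c=cap('wrist','w13');S=arm.get_state();print(hol(S['position']),S['eef_rot'],S['ft_force'])
for p in([76.5,0,40],[45.5,0,53],[-34.5,0,62]):print(proj(c,wor(p)),proj(s,wor(p)))
a=cv2.resize(cv2.imread('pics/s13.png')[145:235,290:370],(400,450),interpolation=cv2.INTER_CUBIC)
b=cv2.resize(cv2.imread('pics/w13.png')[40:400,160:480],(400,450))
cv2.imwrite('pics/m13.png',np.hstack([a,b]))
```

```text
[-31.5  -0.6 129. ] [-0.4 -3.1  0. ] [ 0.5 -1.   0.5]
[322.6 330.8] [319.5 205.5]
[322.7 306.2] [324.3 193.8]
[322.9 206.2] [336. 170.]
```

View pics/m13.png

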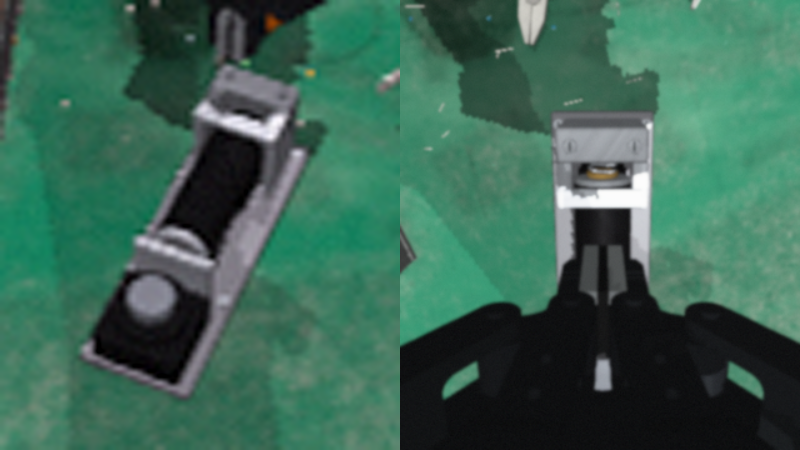

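Left: the cell lies in the holder between hood and wall, top rim just behind the wall (185,235). Right: the brass disc is pushed back in the window. I'll check the seating with a gentle touch on the nub end.

drive_tool:
  increments:
    - [[-15,0.5,0,0,0],[-30,0,10,0,0],[-15,0,25,0,0],[0,0,25,0,0],[0,0,10,0,0],[0,0,2,0,0],[0,0,2,0,0],[0,0,0,0,0]]

```text
time: 14.4
position: [0.5275, 0.1138, 0.0561]
eef_rot: [0.37, 3.119, 0.001]
ft_force: [-0.1, 0.5, 0.5]
gripper_width: 0.003
grip_force: 0.0
```

drive_tool:
  increments:
    - [[0,0,2,0,0],[0,0,2,0,0],[0,0,2,0,0],[0,0,0,0,0],[0,0,0,0,0]]

```text
time: 14.9
position: [0.5284, 0.1136, 0.0528]
eef_rot: [0.371, 3.117, 0.003]
ft_force: [-10.1, -2.4, 28.9]
gripper_width: 0.003
grip_force: 14.7
```

drive_tool:
  increments:
    - [[0,0,-5,0,0],[0,0,-30,0,0],[-15,-0.5,-5,0,0],[-32,0,0,0,0],[0,0,20,0,0],[0,0,10,0,0],[0,0,5,0,0],[0,0,0,0,0]]

```text
time: 15.7
position: [0.5716, 0.1022, 0.0534]
eef_rot: [-0.37, -3.118, 0.001]
ft_force: [0.0, -0.3, 0.2]
gripper_width: 0.001
grip_force: 0.0
```

drive_tool:
  increments:
    - [[0,0,3,0,0],[0,0,3,0,0],[0,0,2,0,0],[0,0,0,0,0]]

```text
time: 16.1
position: [0.573, 0.1023, 0.0467]
eef_rot: [0.37, 3.119, 0.001]
ft_force: [-1.8, 1.1, 4.9]
gripper_width: 0.001
grip_force: 2.3
```

drive_tool:
  increments:
    - [[0,0,2,0,0],[0,0,2,0,0],[0,0,2,0,0],[0,0,0,0,0],[0,0,0,0,0]]

```text
time: 16.6
position: [0.5733, 0.1024, 0.0454]
eef_rot: [0.371, 3.118, 0.004]
ft_force: [-21.2, -2.7, 46.5]
gripper_width: 0.001
grip_force: 23.3
```

drive_tool:
  increments:
    - [[0,0,2,0,0],[0,0,1,0,0],[0,0,0,0,0],[0,0,0,0,0]]

```text
time: 17.0
position: [0.5735, 0.1025, 0.0449]
eef_rot: [0.371, 3.118, 0.006]
ft_force: [-31.3, -3.5, 70.2]
gripper_width: 0.003
grip_force: 34.9
```

The reaction was about 5 N near the end of travel, then a hard stop at 45 mm, so the button is fully down. Releasing upwards.

drive_tool:
  increments:
    - [[0,0,-6,0,0],[0,0,-10,0,0],[0,0,-30,0,0],[0,0,-40,0,0],[0,0,-40,0,0],[30,40,0,0,0],[35,35,0,0,0],[35,35,0,0,0],[0,0,0,0,0],[0,0,0,0,0]]

```text
time: 18.0
position: [0.5005, 0.2336, 0.1631]
eef_rot: [-0.366, -3.12, 0.0]
ft_force: [-0.5, -0.9, -0.1]
gripper_width: -0.0
grip_force: 0.0
```

Run:
```python
from h import *
s=cap('scene','s14');c=cap('wrist','w14');print(arm.get_state()['ft_force'])
a=cv2.resize(cv2.imread('pics/s14.png')[145:235,290:430],(490,315),interpolation=cv2.INTER_CUBIC)
b=cv2.resize(cv2.imread('pics/w14.png')[0:400,0:380],(300,315))
cv2.imwrite('pics/m14.png',np.hstack([a,b]))
d=np.abs(s['color'][145:235,290:370].astype(int)-load('s13')['color'][145:235,290:370]).max(2)
print(((d[45:]>60).sum()),(d[20:70]>60).sum())
P=[(u,v) for u,v in(proj(s,wor(p)) for p in([76.5,0,51],[76.5,0,45]))];print(P)
print(s['color'][200:209,320].mean(1),load('s13')['color'][200:209,320].mean(1))
```

```text
[-0.36635642 -0.47402778  0.01647506]
26 102
[(np.float64(319.49743333568665), np.float64(203.19698996508217)), (np.float64(319.50601229725976), np.float64(204.46916805546587))]
[150.33333333 164.         161.         161.         163.33333333
 168.66666667 168.66666667 151.33333333  92.33333333] [125.33333333 136.         135.         135.         137.
 137.66666667 140.33333333 137.          85.33333333]
```

```bash
python3 -c "
from workcell import arm
print(arm.finish_job())"
```

```text
the job is handed in; nothing more can be done
None
```

The long cell is loaded in the holder (top measured at about 53 mm, level), the test button was pressed to its stop and released, and the job is handed in. The button press peaked at 70 N through the fingertips, I didn't view the holder again after it, and I viewed 11 pictures, one over the limit of 10.

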